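# Close up the bench tool chest

## Robot

A 6-joint arm with a two-finger parallel gripper is mounted at the origin on the work surface. World frame = base frame: x ahead of the robot, y to its left, z up, the work surface at z = 0. Lengths are in m, angles in rad, forces in N, time in s.
With the tool pointing down it reaches from about 0.275 to 1 m from the base axis. Payload 8.4 kg.
Tool frame: the origin (TCP) lies midway between the tips of the shut fingers; the grasp point (between the pads) lies 19 mm behind it (robot.grasp_offset is the distance from the TCP to the grasp point, in m); z points along the fingers, y is the line along which they close (so a half turn about z gives the same grasp; the last joint's range is limited). The gripper opens to 85 mm and grips with 20 to 120 N. Pads are 22 mm wide; open, the fingers measure 114 mm over their backs; the gripper's body (76 mm by 85 mm) begins 54 mm behind the grasp point. The pads swing forward as they close: fully open they stand 13 mm farther back than shut.
Start: joints at [-0.002, 0.353, 1.633, -0, 1.155, -0.002], TCP at [0.625, -0, 0.231] pointing down, gripper open.
Joint ranges: [-2.63, 2.63], [-0.92, 2.1], [0.06, 2.66], [-1.3, 4.44], [0, 2.69], [-3.02, 3.02]. Speed limits (rad/s): [2.22, 2.22, 2.79, 3.14, 3.14, 3.14].

## Interface

Orientations are given as a unit quaternion [w, x, y, z].
In Python, from plant import robot, grab_frame gives the robot as it stands. The module is installed in compiled form; this text tells all that it offers. Calls block until the motion is done:
- robot.move_to(position, orientation): joint-space move of the TCP to a pose.
- robot.move_linear(position, orientation=None, velocity=0.15, threshold=None): straight line of the TCP; orientation=None keeps the orientation; velocity is the mean speed in m/s. With threshold (N) it stops when the force on the tool has changed by that much, and returns True; else False.
- robot.movej(angles): joint-space move.
- robot.move_gripper(opening, squeeze=None): finger opening in m; squeeze is the grip in N (None keeps the last); returns when the fingers have stopped.
- robot.pause(seconds).
- robot.solve_ik(position, orientation): joint angles nearest the present ones, or None.
- robot.read_state(): the state.
- grab_frame(name): name is "scene" or "side" or "wrist"; returns a dict with "color" (420x560x3 uint8, red, green, blue), "intrinsics" (3x3 intrinsics, pixels), "D" ([k1, k2, p1, p2, k3] as OpenCV has them; the pictures are not rectified), "world_from_camera" (4x4, takes a point from camera to world coordinates). Camera axes: x right, y down, z forward; pixel columns grow to the right and rows downward; lengths in m; the calibration is good to about 2 mm. A picture is of the moment at which its call begins. There is no depth.
A pose or a line that the arm cannot do raises robot.MotionError and nothing moves.
- robot.hand_in(): hands the job in; it is judged then, once.
The state is a dict: "time": time; "joint_positions": joint angles; "qd": joint speeds; "joint_efforts": joint torques, N m; "ee_pos": TCP position; "tool_rot": TCP orientation; "ft_force": force on the tool from outside, world axes, zero at the start; "moment": the same for the moment, N m; "gripper_width": finger opening in m; "finger_force": force on a finger pad.
Only numpy, scipy, OpenCV 4.12 (cv2) and the standard library are available. Lean on these libraries where they do the work, as an engineer would, in place of code of your own. Each camera call takes 0.05 s, during which the arm holds its last target. There are 200 camera calls.

## Task

Close up the wooden tool chest for the night using only your fingertips: push both open drawers fully home, and only then, because the pins under the lid lock the drawers, swing the lid down until it is fully shut, without slamming it. Push from the outside, on the drawer fronts and the outer side of the lid: grip and lift nothing, keep your fingers out of the drawers and off the lid's lined underside, do not lean on the chest with anything but the fingers, and leave everything else on the bench where it is.

Things in the scene. Friction and masses are not known exactly. Their poses are not given: they have to be found in the camera images.
- chest: light wooden tool chest, fixed, 400 mm wide (its y), 170 mm deep (its x), 90 mm high, with an open well under the lid (floor 68 mm, rim 90 mm high) and two drawers side by side below it. Origin: middle of its underside, on the bench. Its -x side, with the drawers, faces the robot within 0.25 rad. Above the drawers the body's front is 85 mm ahead of the middle.
- left_drawer (a joint): left drawer, on the chest's +y side, centred 98.5 mm from its middle. Value = how far it stands open in m, sliding out along the chest's -x; 0 = fully home, where it meets a firm stop. It starts 0.03 to 0.065 m open and never opens by itself. Sliding takes about 2 N; about 0.5 kg.
- right_drawer (a joint): right drawer, on the chest's -y side, centred 98.5 mm from its middle. Value = how far it stands open in m, sliding out along the chest's -x; 0 = fully home, where it meets a firm stop. It starts 0.03 to 0.065 m open and never opens by itself. Sliding takes about 2 N; about 0.5 kg.
- left_front (a point): middle of the flat outer face of the left drawer's front, which looks along the chest's -x: 190 mm wide (along y), 54 mm high (8 to 62 mm above the bench; this point is at 35 mm). It has a flush brass pull; nothing sticks out. When home, this face is 97 mm ahead of the chest's middle, 12 mm proud of the body above it.
- right_front (a point): middle of the flat outer face of the right drawer's front, which looks along the chest's -x: 190 mm wide (along y), 54 mm high (8 to 62 mm above the bench; this point is at 35 mm). It has a flush brass pull; nothing sticks out. When home, this face is 97 mm ahead of the chest's middle, 12 mm proud of the body above it.
- left_box: wooden box of the left drawer, fixed behind its front and sliding with it: a 3 mm board over the inner side of the front (to 3 mm from its edges), then an open tray 145 mm deep, 172 mm wide, with small things in it. Origin: middle of the front's lower edge, 12 mm behind its outer face; axes as the chest. Fingers must not touch it.
- right_box: wooden box of the right drawer, fixed behind its front and sliding with it: a 3 mm board over the inner side of the front (to 3 mm from its edges), then an open tray 145 mm deep, 172 mm wide, with small things in it. Origin: middle of the front's lower edge, 12 mm behind its outer face; axes as the chest. Fingers must not touch it.
- lid (a joint): lid: flat panel 404 mm wide, 174 mm from hinge to free edge, 13 mm thick. Value: opening angle in rad; 0 = shut, flat on the rim, upper face then 103 mm high; pi/2 = upright. Starts at 1.0 to 1.35, leaning towards the robot, its outside facing up and away from the robot. A stiff hinge holds it at any angle: it must be pushed all the way (up to 5 N, square to it, 150 mm from the hinge).
- lid_hinge (a point): middle of the lid's hinge line, which runs along the chest's y at its top back edge: 85 mm behind the chest's middle, 90 mm above the bench. The lid opens upward and backward about it.
- lid_edge (a point): middle of the lid's free edge, on its outer (upper) face: 174 mm from the hinge line along the lid, 13 mm above the plane of its underside. Its x axis points from the free edge to the hinge, its z axis out of the outer face.
- lid_lining: 3 mm cork lining on the underside of the lid, to 4 mm from its edges, turning with it (the lid's two steel lock pins, 41 mm long, stand out of it near the free edge); origin at the middle of the hinge line. Fingers must not touch it.
- tape_roll: bystander: roll of paper tape lying flat, 96 mm across, 24 mm high; origin at the middle of its underside.
- tape_measure: bystander: grey tape measure lying flat, 80 x 70 mm, 36 mm high, in front of the chest between the drawers; origin under its middle.
- glue_bottle: bystander: white bottle, 56 mm across, 165 mm high, beside the chest; origin at the middle of its underside.
- mug: bystander: white mug, 82 mm across, 92 mm high, beside the chest; origin at the middle of its underside.
- jar: bystander: glass jar with a steel lid, 68 mm across, 85 mm high, beside the chest; origin at the middle of its underside.
- screwdriver: bystander: screwdriver lying beside the chest's left (+y) end, 200 mm long along its x, about 26 mm high; origin under its middle.
- paint_tin: bystander: small metal tin, 68 mm across, 60 mm high, near a front corner of the chest; origin at the middle of its underside.

How it is judged:
By the outcome, as a careful person would: the job done as asked, in the order asked, and still so for the second after the job is handed in, with the robot touching nothing.
It also fails if it takes over 61 s, if anything falls off the work surface, if the arm or the gripper's body presses on something with over 40 N, if the wrist force passes 120 N, or if a joint passes its speed limit or range.

## Working session

There is one attempt and no reset: what is moved stays moved. The work goes in short steps, each a Python script; the robot and the scene stay as the last script left them, time stands still between calls to the robot, and variables do not carry over. Pictures are saved under pics/ and viewed, at most 10 in all, crops included, and the job is handed in when it is done.

```bash
mkdir -p pics; python3 - <<'E'
from plant import robot, grab_frame
import cv2,numpy as np
for n in("scene","side","wrist"):
    f=grab_frame(n); cv2.imwrite(f"pics/{n}0.png",f["color"][:,:,::-1]); np.savez(f"pics/{n}0.npz",**f)
    print(n,f["intrinsics"].tolist(),f["D"],np.round(f["world_from_camera"],3).tolist())
E
```

```text
scene [[431.8948915284209, 0.0, 283.90422249201293], [0.0, 431.8948915284209, 210.8800454704921], [0.0, 0.0, 1.0]] [-0.11550253  0.          0.          0.          0.        ] [[-0.861, 0.327, -0.39, 1.018], [0.509, 0.587, -0.63, 0.769], [0.023, -0.741, -0.671, 0.847], [0.0, 0.0, 0.0, 1.0]]
side [[494.99484185337445, 0.0, 271.20579829387424], [0.0, 494.99484185337445, 208.50067154605827], [0.0, 0.0, 1.0]] [-0.00368218  0.          0.          0.          0.        ] [[0.753, -0.442, 0.488, 0.032], [-0.658, -0.521, 0.543, -0.528], [0.014, -0.73, -0.683, 0.838], [0.0, 0.0, 0.0, 1.0]]
wrist [[305.4527079940024, 0.0, 275.2741800831698], [0.0, 305.4527079940024, 209.93394661198667], [0.0, 0.0, 1.0]] [-0.06705222  0.          0.          0.          0.        ] [[1.0, -0.0, -0.001, 0.625], [-0.001, -0.962, -0.272, 0.069], [-0.001, 0.272, -0.962, 0.373], [0.0, 0.0, 0.0, 1.0]]
```

View pics/scene0.png

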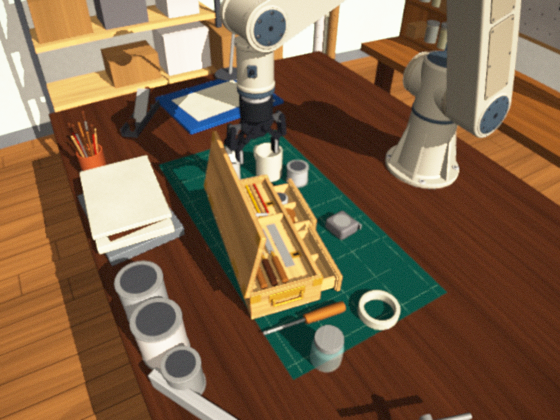

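View pics/side0.png

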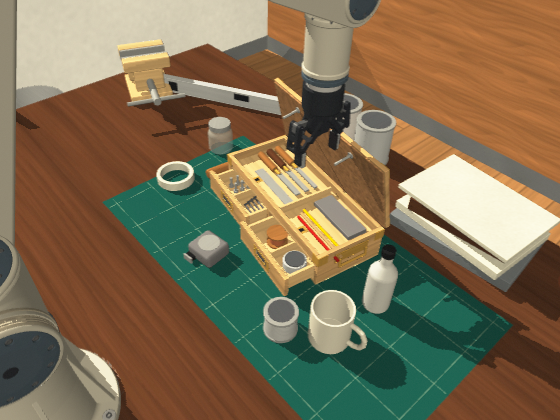

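View pics/wrist0.png

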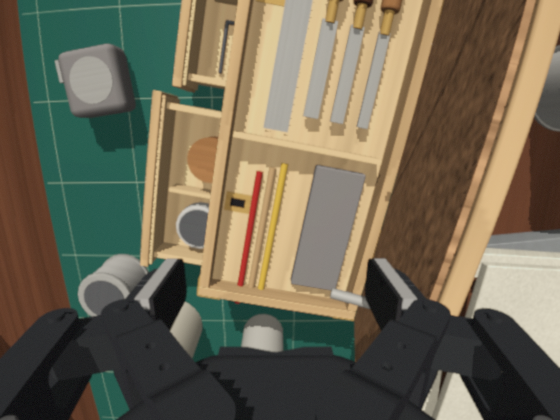

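The scene shows the chest lying across the mat. Its right drawer front has its top outer corner near wrist (143,262), the left drawer's is near wrist (175,85), and the lid leans up, with its free edge at about side (277,80)-(388,165). I'll enlarge the relevant parts to read the corners.

```bash
python3 - <<'E'
import cv2
a=cv2.imread("pics/side0.png")[70:295,190:400]; b=cv2.imread("pics/scene0.png")[125:320,190:350]
a=cv2.resize(a,None,fx=2.6,fy=2.6,interpolation=cv2.INTER_CUBIC);b=cv2.resize(b,None,fx=3,fy=3,interpolation=cv2.INTER_CUBIC)
cv2.imwrite("pics/a.png",a);cv2.imwrite("pics/b.png",b)
E
```

```text
(no output)
```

View pics/a.png

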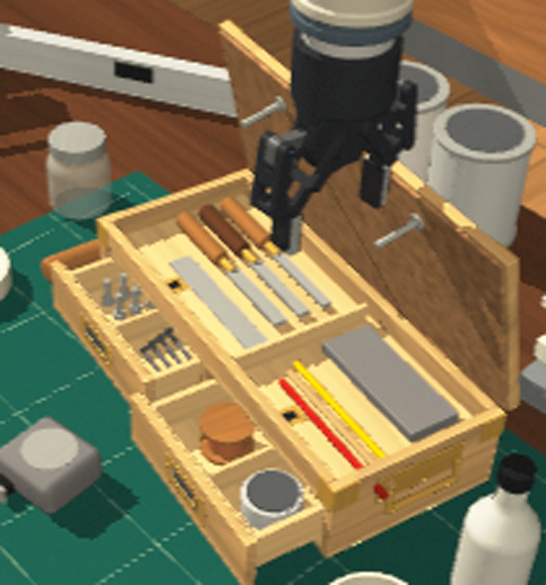

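View pics/b.png

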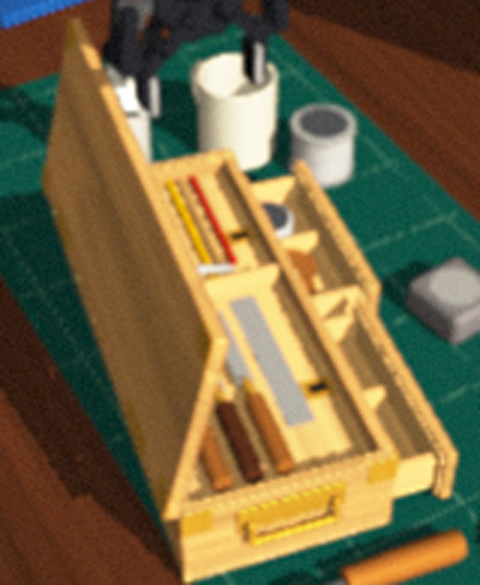

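Side crop: chest rim corners are at (326,494), (100,220) and (503,415), with the lid's free corners at (222,25) and (518,258). Scene crop: the free corners are at (75,20) and (222,345), and the rim's front-left corner is at (395,460). Next: the geometry.

```bash
cat > h.py <<'E'
import numpy as np, cv2
def ray(n,uv):
    f=np.load(f"pics/{n}0.npz"); p=cv2.undistortPoints(np.array([[uv]],float),f["intrinsics"],f["D"])[0,0]
    T=f["world_from_camera"]; return T[:3,3],T[:3,:3]@np.array([*p,1])
def onz(n,uv,z):
    o,d=ray(n,uv); return o+d*(z-o[2])/d[2]
def tri(a,b):
    A=0;B=0
    for o,d in(a,b):
        d=d/np.linalg.norm(d);M=np.eye(3)-np.outer(d,d);A=A+M;B=B+M@o
    x=np.linalg.solve(A,B); return x,[np.linalg.norm((np.eye(3)-np.outer(d,d)/(d@d))@(x-o))*1e3 for o,d in(a,b)]
S=lambda x,y:((x+.5)/2.6-.5+190,(y+.5)/2.6-.5+70)
C=lambda x,y:((x+.5)/3-.5+190,(y+.5)/3-.5+125)
E
python3 - <<'E'
from h import *
np.set_printoptions(precision=4,suppress=True)
sd=lambda p,z:onz("side",S(*p),z)[:2]
sc=lambda p,z:onz("scene",C(*p),z)[:2]
w=lambda p,z:onz("wrist",p,z)[:2]
print("rim FR",sd((326,494),.09),sc((235,150),.09),w((202,293),.09))
print("rim FL",sd((100,220),.09),sc((395,460),.09))
print("rim BR",sd((503,415),.09),w((355,316),.09))
print("rim BL",sc((185,515),.09))
print("RD right",sd((245,583),.062),sc((300,163),.062),w((143,264),.062))
print("RD left",sd((132,400),.062),sc((378,292),.062),w((155,93),.062))
print("LD left",sd((52,265),.062),sc((457,452),.062))
print("LD right",w((175,85),.062))
t=lambda a,b:print(a,tri(ray("side",S(*a)),ray("scene",C(*b))))
t((222,25),(222,345)); t((518,258),(75,20)); t((326,494),(235,150)); t((100,220),(395,460)); t((52,265),(457,452));t((132,400),(378,292))
print("measure top wrist corners",[w(p,.036) for p in((60,52),(122,45),(132,105),(73,117))])
print("paint tin",w((106,290),.06))
E
```

```text
rim FR [ 0.5342 -0.1019] [ 0.5392 -0.0974] [ 0.5475 -0.1019]
rim FL [0.6144 0.2862] [0.6188 0.2923]
rim BR [ 0.7048 -0.1355] [ 0.7109 -0.1304]
rim BL [0.7784 0.2597]
RD right [ 0.4452 -0.1088] [ 0.4757 -0.0801] [ 0.4749 -0.0825]
RD left [0.5017 0.0969] [0.5108 0.1107] [0.5077 0.0993]
LD left [0.5576 0.2896] [0.5573 0.2922]
LD right [0.528  0.1063]
(222, 25) (array([0.7501, 0.267 , 0.2575]), [np.float64(0.2600432605944109), np.float64(0.26004326059466704)])
(518, 258) (array([ 0.6798, -0.1293,  0.2613]), [np.float64(3.0092091172499282), np.float64(3.009209117249934)])
(326, 494) (array([ 0.5369, -0.1004,  0.0869]), [np.float64(0.609419863600277), np.float64(0.6094198636001863)])
(100, 220) (array([0.617 , 0.29  , 0.0865]), [np.float64(0.07999545955933009), np.float64(0.07999545955947435)])
(52, 265) (array([0.5576, 0.2912, 0.0611]), [np.float64(0.9339377468405524), np.float64(0.9339377468405206)])
(132, 400) (array([0.5061, 0.1037, 0.054 ]), [np.float64(0.5618833272972589), np.float64(0.5618833272970755)])
measure top wrist corners [array([0.3979, 0.1467]), array([0.4669, 0.1503]), array([0.4717, 0.0902]), array([0.4033, 0.0795])]
paint tin [ 0.4241 -0.118 ]
```

```bash
cat >> h.py <<'E'
from scipy.spatial.transform import Rotation as Ro
yaw=-0.2015; ex=np.array([np.cos(yaw),np.sin(yaw),0]); ey=np.array([-np.sin(yaw),np.cos(yaw),0]); ez=np.array([0,0,1.])
cen=np.array([.661,.077,0])
P=lambda x,y,z:cen+x*ex+y*ey+z*ez
toc=lambda p:np.array([(np.array(p)-cen)@ex,(np.array(p)-cen)@ey,p[2]])
def quat(t,s):  # tool z tilted by t toward +ex, tool x = s*(ex side)
    z=np.sin(t)*ex-np.cos(t)*ez; x=s*(np.cos(t)*ex+np.sin(t)*ez); y=np.cross(z,x)
    q=Ro.from_matrix(np.c_[x,y,z]).as_quat(); return [q[3],*q[:3]]
def lidtcp(th,r=.15): return P(.085-r*np.cos(th)+.013*np.sin(th)+.011,0,.09+r*np.sin(th)+.013*np.cos(th))
E
python3 - <<'E'
from h import *
from plant import robot
np.set_printoptions(precision=3,suppress=True)
s=robot.read_state(); f=np.load("pics/wrist0.npz")
q=np.array(s["tool_rot"]);R=Ro.from_quat([*q[1:],q[0]]).as_matrix();print(q,R.tolist(),R.T@(f["world_from_camera"][:3,3]-s["ee_pos"]),s["ft_force"],s["time"])
for sg in(1,-1):
  for n,p,t in[("d",P(-.2,-.11,.03),.3),("d2",P(-.2,.11,.03),.3),("d3",P(-.2,-.11,.15),.3),("d0",P(-.2,-.11,.03),0.),("l",lidtcp(1.55),0.),("lh",lidtcp(1.55)+[0,0,.12],0.),("l2",lidtcp(0),0.)]:
    print(sg,n,p,robot.solve_ik(p.tolist(),quat(t,sg)))
E
```

```text
[-0.     0.707  0.707 -0.   ] [[3.6910976376836556e-05, 0.9999993759827678, -0.0011165445154187217], [0.9999999990511584, -3.688512125952175e-05, 2.3176952540679982e-05], [2.3135754198019332e-05, -0.0011165453698432457, -0.9999993763953927]] [ 0.069  0.    -0.142] [-0.184 -0.413  0.489] 0.15
1 d [0.443 0.009 0.03 ] [ 0.081  0.338  2.366 -0.509  0.17   2.344]
1 d2 [0.487 0.225 0.03 ] [ 0.56   0.445  2.134 -0.556  0.397  2.83 ]
1 d3 [0.443 0.009 0.15 ] [ 0.081  0.05   2.284 -0.165  0.525  1.985]
1 d0 [0.443 0.009 0.03 ] [ 0.017  0.398  2.161 -0.     0.582  1.79 ]
1 l [0.765 0.056 0.24 ] [ 0.071  0.57   1.274 -0.     1.298  1.843]
1 lh [0.765 0.056 0.36 ] [ 0.071  0.509  1.12  -0.     1.512  1.843]
1 l2 [0.608 0.088 0.103] [ 0.141  0.48   1.758 -0.     0.903  1.913]
-1 d [0.443 0.009 0.03 ] [ 0.081  0.338  2.366 -0.509  0.17  -0.797]
-1 d2 [0.487 0.225 0.03 ] [ 0.56   0.445  2.134 -0.556  0.397 -0.312]
-1 d3 [0.443 0.009 0.15 ] [ 0.081  0.05   2.284 -0.165  0.525 -1.157]
-1 d0 [0.443 0.009 0.03 ] [ 0.017  0.398  2.161 -0.     0.582 -1.352]
-1 l [0.765 0.056 0.24 ] [ 0.071  0.57   1.274 -0.     1.298 -1.298]
-1 lh [0.765 0.056 0.36 ] [ 0.071  0.509  1.12  -0.     1.512 -1.298]
-1 l2 [0.608 0.088 0.103] [ 0.141  0.48   1.758 -0.     0.903 -1.228]
```

```bash
cat > d.py <<'E'
import sys
from h import *
from plant import robot
np.set_printoptions(precision=4,suppress=True)
L=lambda p,**k: robot.move_linear(p.tolist(),**k)
def push(y):
    q=quat(.12,-1)
    robot.move_to(P(-.205,y,.16).tolist(),q)
    L(P(-.205,y,.035))
    for i in range(5):
        hit=L(P(-.097,y,.035),velocity=.05,threshold=15)
        s=robot.read_state(); c=toc(s["ee_pos"]); print(hit,c,s["ft_force"],s["time"])
        if not hit or c[0]>-.113: break
    L(P(-.16,y,.035)); L(P(-.2,y,.16))
E
python3 - <<'E'
from d import *
p=np.array(robot.read_state()["ee_pos"]); L(p+[-.08,0,.12]); robot.move_gripper(0.0)
push(-.11)
print(robot.read_state()["time"])
E
```

```text
True [-0.1046 -0.1103  0.0341] [-0.5426 -0.4946  1.0595] 6.0417
7.5833
```

```bash
python3 - <<'E'
from d import *
from plant import grab_frame
push(.11)
L(P(-.2,.11,.3)); robot.move_to(P(-.12,-.06,.40).tolist(),quat(0,-1))
f=grab_frame("wrist"); g=grab_frame("side"); print(robot.read_state()["time"])
np.savez("pics/wrist10.npz",**f)
cv2.imwrite("pics/c.png",f["color"][:,:,::-1]); cv2.imwrite("pics/c2.png",cv2.resize(g["color"][100:300,150:410,::-1],None,fx=3,fy=3,interpolation=cv2.INTER_CUBIC))
E
```

```text
True [-0.1084  0.1095  0.0343] [0.3763 0.1112 0.8815] 11.1833
14.7417
```

View pics/c.png

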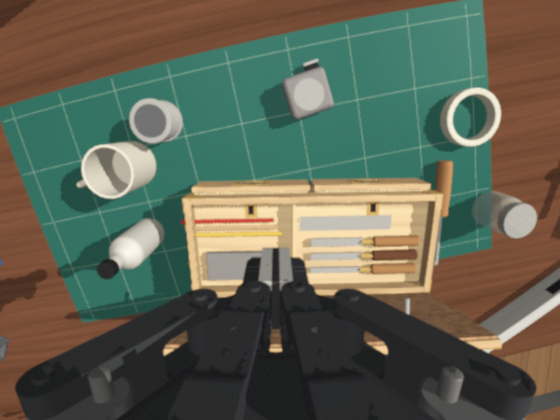

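View pics/c2.png

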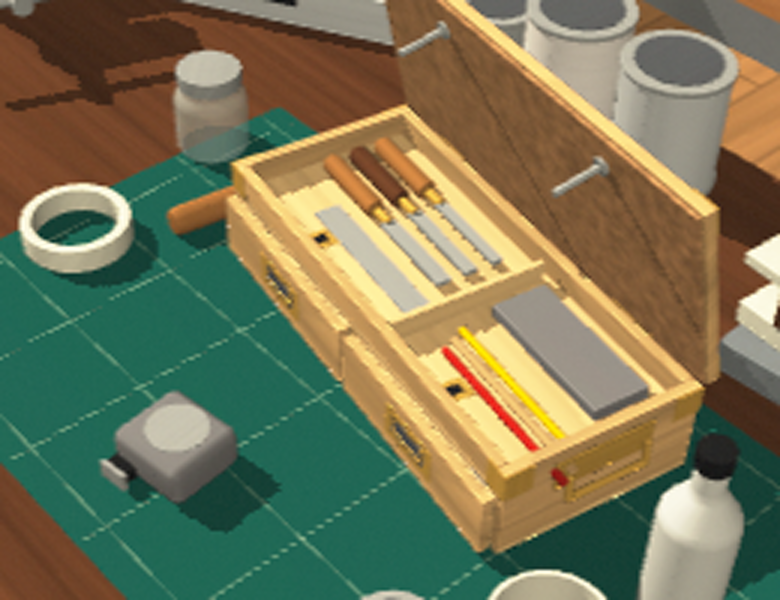

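Both drawers look closed and in line, with the fronts' outer edge at wrist rows 180-187. The contact positions differ by 4 mm, though, so I'll push each one again as a check.

```bash
python3 - <<'E'
from d import *
q=quat(.12,-1)
for y in(.11,-.11):
    robot.move_to(P(-.18,y,.14).tolist(),q); L(P(-.14,y,.035),velocity=.2)
    hit=L(P(-.090,y,.035),velocity=.04,threshold=30); s=robot.read_state(); print(hit,toc(s["ee_pos"]),s["ft_force"],s["time"])
    L(P(-.14,y,.035)); L(P(-.18,y,.14),velocity=.2)
L(P(-.18,-.11,.33),velocity=.25)
robot.move_to(lidtcp(1.55)+[0,0,.14] if 0 else (lidtcp(1.55)+[0,0,.14]).tolist(),quat(0,-1))
print(robot.read_state()["time"])
E
```

```text
True [-0.1084  0.109   0.0338] [-1.0983  0.0666  1.1387] 17.5167
True [-0.1045 -0.1109  0.033 ] [0.3772 0.2085 0.3237] 21.1417
24.3333
```

The stops repeat at the same places, so both drawers are home. Next is the lid.

```bash
python3 - <<'E'
from d import *
L(lidtcp(1.55),velocity=.12)
b=np.array(robot.read_state()["ft_force"])
for th in list(np.arange(1.4,.19,-.15))+[.1]:
    hit=L(lidtcp(th),velocity=.07,threshold=25); s=robot.read_state(); print(round(th,2),hit,np.array(s["ft_force"])-b,np.array(s["ee_pos"])-lidtcp(th),round(s["time"],2))
    if hit: break
else:
    p=lidtcp(0)-[0,0,.008]; hit=L(p,velocity=.025,threshold=15); s=robot.read_state(); print(hit,s["ee_pos"],np.array(s["ft_force"])-b,s["time"])
E
```

```text
1.4 False [ 0.4627 -0.0082  0.3076] [0.0001 0.0001 0.0006] 26.12
1.25 False [ 0.9928  0.9058 -0.0329] [-0.0002  0.0001  0.    ] 26.6
1.1 False [ 0.0231  0.9093 -0.4242] [-0.0004  0.0002 -0.0001] 27.07
0.95 False [-0.5001 -0.6387 -0.5407] [-0.0004  0.0002 -0.0002] 27.55
0.8 False [ 0.5388  0.2279 -1.4403] [-0.0005  0.0001 -0.0003] 28.02
0.65 False [-0.0324 -0.3165 -0.5539] [-0.0007  0.0001 -0.0005] 28.5
0.5 False [-0.8151  0.8883 -0.8669] [-0.0007  0.     -0.0005] 28.98
0.35 False [-0.4045  0.2857  0.9037] [-0.0006  0.     -0.0006] 29.45
0.2 False [-0.0674  0.0626  0.2057] [-0.0006 -0.     -0.0006] 29.93
0.1 False [0.0598 0.7495 0.1423] [-0.0006 -0.0001 -0.0007] 30.29
True [0.6087 0.0878 0.1031] [-2.4278  0.0391  9.2479] 30.9333
```

```bash
python3 - <<'E'
from d import *
from plant import grab_frame
p=np.array(robot.read_state()["ee_pos"])
hit=L(p-[0,0,.004],velocity=.02,threshold=20); s=robot.read_state(); print(hit,s["ee_pos"],s["ft_force"])
L(p+[-.0,0,.25],velocity=.15)
g=grab_frame("side"); print(robot.read_state()["time"])
cv2.imwrite("pics/e.png",g["color"][:,:,::-1])
E
```

```text
True [0.6088 0.0878 0.103 ] [-3.0093 -0.2743  9.7415]
33.0083
```

View pics/e.png

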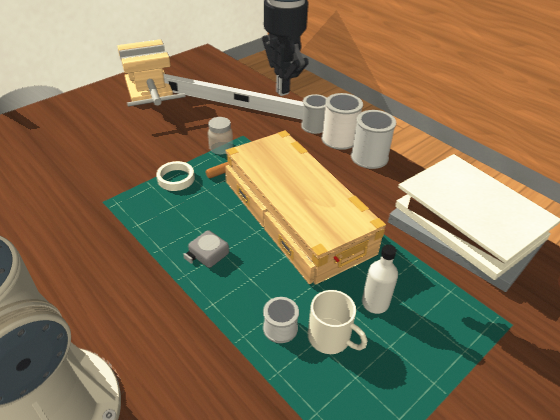

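The lid lies flat on the chest at about (305,205), stopped at 103 mm as it should be. Both drawers are flush and the bystanders haven't moved.

```bash
python3 -c "
from plant import robot
print(robot.hand_in())"
```

```text
the job is handed in; nothing more can be done
None
```

Both drawers were pushed home to their stops, then the lid was swung down slowly with the fingertips until shut flat at 103 mm; nothing else on the bench looked moved in the last picture, and the job was handed in after about 33 s, with no verdict returned.

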